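# Bring the densitometer carriage to its click stop and take a reading

## Task

Slide the carriage of the bench densitometer along its rail, away from the end where it stands, until its sprung locking pin drops fully home in the hidden click stop (not just in the shallow worn dimple before it). Then press the measuring foot down gently (under 25 N) onto the white step wedge for a moment and let it spring back up, leaving the carriage locked. Do not force the pin, and leave the wedge and the other things on the counter where they are.

Things in the scene. Friction and masses are not known exactly. Their poses are not given: they have to be found in the camera images.
- densitometer: fixed instrument: grey stage plate 180 x 350 x 8 mm, a black rail housing 85 (x) x 340 (y) mm, its top 50 mm above the counter, and behind it (+x) a black meter box with a dial, 45 mm tall. Origin on the counter below the middle of the grip's path; y axis along the rail, x pointing away from the measuring foot, z up
- carriage (a joint): carriage travel along the rail's +y, m: 0 to 0.150 (at 0 the grip is at y = -0.075 in the densitometer's frame). Starts within 0.018 of 0. Slides with 1 to 2 N. The true stop, hidden, is somewhere from 0.060 to 0.125, with 1.5 mm play either way, then locks hard. 0.032 before it a shallow dimple holds with 5 to 8 N: pull through it
- grip_top (a point): middle of the top of the carriage's grip, 108 mm above the counter: an upright black ribbed fin, 14 mm along the rail (y), 32 mm across it (x), 40 mm tall, on the flat aluminium carriage plate (40 mm along the rail, 146 mm across it, top 68 mm above the counter). Axes as the densitometer's
- pin (a joint): drop of the brass locking pin, m: 0 while it rides on the hidden bar, about 0.0018 in the shallow dimple, 0.0065 fully home in the true stop. It is pushed down by its own spring of 3 to 4 N; nothing need press it
- pin_top (a point): middle of the pin's round brass head (14 mm across, 6 mm thick), 34 mm behind (+x of) the grip's middle; 85 mm above the counter while riding, 78.5 mm when home
- pin_shank: the locking pin itself, 10 mm round brass below its head; its origin is not on the pin (it is that of the carriage), use pin_top for its place
- foot (a joint): how far the measuring foot is pushed down, m: 0 sprung fully up, 0.036 lowest. Spring: 2.4 N at 0, 120 N/m more. It meets the wedge at 0.008 to 0.028, as the step under it is tall or low
- cap_top (a point): middle of the top of the foot's round black press cap (28 mm across, 10 mm thick), 80 mm in front of (-x of) the grip's middle, 110 mm above the counter when sprung up. Press here, straight down
- foot_pad: rubber pad at the lower end of the foot's rod, 18 mm across, its underside 46 mm above the counter when up; its origin is not on the pad (it is that of the carriage), the pad lies straight below cap_top
- wedge: loose white opal glass step wedge lying on the stage plate under the foot's path: a stair of six steps, each 40 x 40 mm, 10, 14, 18, 22, 26 and 30 mm tall, rising along its y axis; 240 mm long. Origin under its middle
- lamp_housing: bystander: chrome enlarger lamp housing, a domed cylinder 103 mm across and 124 mm tall; origin under its middle
- reel: bystander: white plastic film reel, two discs 84 mm across on a hub, 45 mm tall; origin under its middle
- stopper: bystander: amber glass bottle stopper, 36 mm across, 43 mm tall; origin under its middle
- squeegee: bystander: grey rubber squeegee block 50 x 110 x 28 mm with a 14 mm ridge along its top (42 mm in all); origin under its middle

How it is judged:
By the outcome, as a careful person would: the job done as asked, in the order asked, and still so for the second after the job is handed in, with the robot touching nothing.
It also fails if it takes over 58 s, if anything falls off the work surface, if the arm or the gripper's body presses on something with over 40 N, if the wrist force passes 120 N, or if a joint passes its speed limit or range.

## Robot

A 6-joint arm with a two-finger parallel gripper is mounted at the origin on the work surface. World frame = base frame: x ahead of the robot, y to its left, z up, the work surface at z = 0. Lengths are in m, angles in rad, forces in N, time in s.
With the tool pointing down it reaches from about 0.4 to 0.825 m from the base axis. Payload 7 kg.
Tool frame: the origin (TCP) lies at the centre of the arm's flange, where the gripper is bolted on; the fingertips stand 178 mm ahead of it and the grasp point (between the pads) lies 159 mm ahead of it; z points along the fingers, y is the direction in which the jaws open and shut (so a half turn about z gives the same grasp; the last joint's range is limited). The gripper opens to 88 mm and grips with 3 to 60 N. Pads are 19 mm wide; open, the fingers measure 130 mm over their backs; the gripper's body (78 mm by 193 mm) begins 47 mm behind the grasp point.
Start: joints at [-1.01, 0.359, 0.012, 0, -1.224, -0.288], TCP at [0.182, -0.65, 0.405] pointing down, gripper open.
Joint ranges: [-3.07, 3.07], [-1.43, 2.12], [-1.02, 1.25], [-3.03, 1.67], [-3.05, -0], [-3.03, 3.03]. Speed limits (rad/s): [2.39, 2.39, 3.01, 3.14, 3.14, 3.14].

## Interface

Orientations are given as [roll, pitch, yaw] about the fixed x, y, z axes, in that order (R = Rz(yaw) Ry(pitch) Rx(roll)).
In Python, from station import * gives the robot as it stands.
- The arm moves only by the tool send_rows, never from a script. Its argument "motion" is a list of rows, each an object with "offset": the shift along the tool's x, y, z in cm, a list of three; "turn": the turn about the tool's z in degrees. In form: [{"offset": [x, y, z], "turn": turn}, ...]. A call has 1 to 8 rows; each row is the pose to reach, as a shift and turn from the pose commanded when the call began, along the tool's axes at that moment; what a row does not reach only later rows make up. A row lasts 1/10 s, in which the tool goes at most 50 mm and 8.59 degrees, less where a joint would pass 70% of its speed; a pose out of reach is approached as far as the arm can. A call with a gripper value outside its range is refused whole. "hand" is the opening, from -1 (shut) to 1 (fully open), set as the call begins (left out, the last holds). The fingers move at their own pace and stop on an object; "squeeze" is the grip in N (left out, the last holds). Time passes only in rows, so rows that repeat a pose let the fingers close. It gives the time, the measured TCP pose, the force and the opening at its end, in the units of the state.
- get_state(): the state, without advancing time (a new reading comes with each control period).
- grab_frame(name): name is "scene" or "top"; returns a dict with "frame" (400x640x3 uint8, blue, green, red), "range_z" (400x640 float32, m along the optical axis (not along the pixel's ray), 0 where there is no reading), "vertical_fov" (degrees; the focal length in pixels is half the picture's height over the tangent of half this angle, whatever the lens; pixels are square), "cx", "cy" (the principal point, pixels), "k1" (the pictures are not rectified: a ray, as slopes to the right and down, at radius r is drawn at 1 + k1 r^2 times it, then the intrinsics apply), "cam_to_world" (4x4, takes a point from camera to world coordinates). Camera axes: x right, y up, looking along -z (the intrinsics and any distortion apply to the point x, -y, -z); pixel columns grow to the right and rows downward; lengths in m; the calibration is good to about 2 mm. A picture is of the moment at which its call begins.
- job_done(): hands the job in, once; it reports no verdict.
The state is a dict: "t": time; "q": joint angles; "qd": joint speeds; "joint_efforts": joint torques, N m; "eef_pos": TCP position; "ee_rot": TCP orientation; "force": force on the tool from outside, world axes, zero at the start; "moment": the same for the moment, N m; "width": finger opening in m.
Only numpy, scipy, OpenCV 4.12 (cv2) and the standard library are available. Lean on these libraries where they do the work, as an engineer would, in place of code of your own. Each camera call takes 0.05 s, during which the arm holds its last target. There are 200 camera calls.

## Working session

There is one attempt and no reset: what is moved stays moved. The work goes in short steps, Python scripts to look and compute and a tool call to move; the robot and the scene stay as the last step left them, time stands still between calls to the robot, and variables do not carry over. Pictures are saved under pics/ and viewed, about 8 in all and at most 12, crops included, and the job is handed in when it is done.

Besides the shell and the picture viewer there is one more tool, called after "Call:" as name(argument=value, ...), one argument or row to a line, values as JSON. send_rows: Moves the arm, as the interface text tells. Its arguments: {"type":"object","properties":{"motion":{"type":"array"},"hand":{"type":"number"},"squeeze":{"type":"number"}},"required":["motion"]}

```bash
mkdir -p pics
cat > h.py <<'E'
from station import *
import numpy as np, cv2
def cloud(d):
    h,w=d["range_z"].shape; f=h/2/np.tan(np.radians(d["vertical_fov"])/2)
    K=np.array([[f,0,d["cx"]],[0,f,d["cy"]],[0,0,1]])
    u,v=np.meshgrid(np.arange(w),np.arange(h))
    p=cv2.undistortPoints(np.stack([u,v],-1).reshape(-1,1,2).astype(np.float64),K,np.array([d["k1"],0,0,0,0.])).reshape(h,w,2)
    z=d["range_z"].astype(float)
    P=np.stack([p[...,0]*z,-p[...,1]*z,-z,np.ones_like(z)],-1)@np.array(d["cam_to_world"]).T
    P=P[...,:3]; P[z==0]=np.nan
    return P
def look(name,fn=None):
    d=grab_frame(name)
    if fn: cv2.imwrite("pics/"+fn,d["frame"])
    return d,cloud(d)
E
python3 - <<'E'
from h import *
print(get_state())
for n in("scene","top"):
    d,P=look(n,n+"0.png"); np.save(n+"0.npy",P); print(n,np.round(d["cam_to_world"],2).tolist())
E
```

```text
{'t': 0.0, 'q': array([-1.00988116e+00,  3.59400642e-01,  1.10349218e-02, -3.43289991e-04,
       -1.22406129e+00, -2.88125403e-01]), 'qd': array([-0.00107027,  0.00256282, -0.00072994, -0.00130545, -0.00073655,
       -0.00135042]), 'joint_efforts': array([-1.63360477e-03, -5.82714951e+01,  2.93061233e+01,  6.99728251e+00,
        6.99762837e-03, -2.05653159e-04]), 'eef_pos': array([ 0.18182056, -0.64985055,  0.40370434]), 'ee_rot': array([ 3.13993748e+00, -1.54005726e-04, -2.86891968e+00]), 'force': array([ 0.58268739, -0.32711987, -0.34108594]), 'moment': array([ 0.01199634,  0.01482738, -0.03021968]), 'width': 0.08810608795109068}
scene [[-0.8, -0.41, 0.43, 1.0], [0.6, -0.53, 0.6, 0.57], [-0.02, 0.74, 0.67, 0.7], [0.0, 0.0, 0.0, 1.0]]
top [[-0.03, 0.99, -0.1, 0.48], [-1.0, -0.03, -0.01, 0.03], [-0.01, 0.1, 0.99, 1.17], [0.0, 0.0, 0.0, 1.0]]
```

View pics/scene0.png

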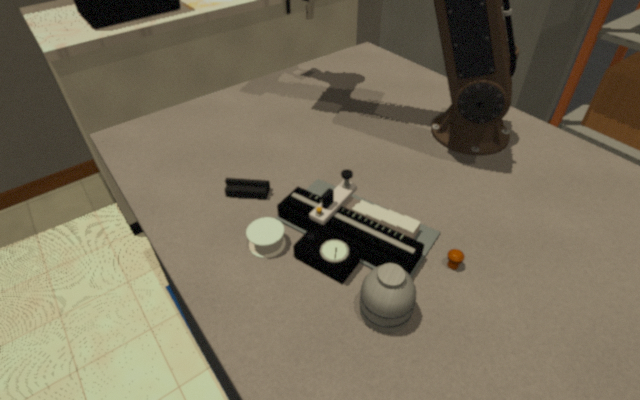

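View pics/top0.png

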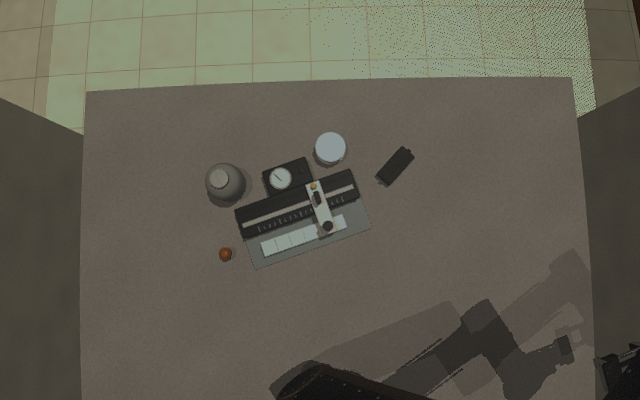

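Run:
```python
from h import *
im=cv2.imread("pics/top0.png"); cv2.imwrite("pics/c.png",cv2.resize(im[140:280,190:430],None,fx=3.3,fy=3.3,interpolation=cv2.INTER_CUBIC))
for n in("top","scene"):
    P=np.load(n+"0.npy"); x,y,z=P[...,0],P[...,1],P[...,2]
    roi=(x>.35)&(x<.75)&(y>-.25)&(y<.3)
    for a,b in((.004,.012),(.045,.055),(.063,.073),(.082,.09),(.1,.118)):
        m=roi&(z>a)&(z<b); 
        cnt,lab,st,c=cv2.connectedComponentsWithStats(m.astype(np.uint8))
        for i in range(1,cnt):
            if st[i,4]>12:
                q=P[lab==i]; print(n,a,st[i,4],np.round(c[i]),np.round(q.mean(0),4),cv2.minAreaRect(q[:,:2].astype(np.float32)))
```

```text
top 0.004 2424 [310. 234.] [0.4939 0.0693 0.0082] ((0.4922613203525543, 0.0732138603925705), (0.10132277756929398, 0.3512614667415619), 17.935169219970703)
top 0.045 265 [329. 150.] [0.7224 0.0071 0.0467] ((0.7198008298873901, 0.006919488310813904), (0.08057486265897751, 0.05699865520000458), 87.83721160888672)
top 0.045 2950 [277. 203.] [0.5792 0.1558 0.0497] ((0.5956361293792725, 0.1621142029762268), (0.15798060595989227, 0.23483498394489288), 18.666120529174805)
top 0.045 1011 [339. 188.] [ 0.6157 -0.0148  0.0503] ((0.6153810620307922, -0.01281222328543663), (0.08508186787366867, 0.09732631593942642), 18.392044067382812)
top 0.063 610 [320. 207.] [0.5624 0.0376 0.068 ] ((0.5614678859710693, 0.0371846929192543), (0.1456502079963684, 0.04003387689590454), 18.23227310180664)
top 0.063 18 [237. 193.] [0.6075 0.2614 0.0682] ((0.6080030798912048, 0.26092860102653503), (0.004292692523449659, 0.03405870497226715), 46.155208587646484)
top 0.082 13 [229. 165.] [0.6809 0.2783 0.0867] ((0.6808714866638184, 0.2779405117034912), (0.0275358185172081, 0.004783382173627615), 64.08817291259766)
top
[... 3400 characters left out ...]
0921), (0.009557158686220646, 0.011028224602341652), 53.195037841796875)
scene 0.082 64 [366. 291.] [0.6851 0.2797 0.0858] ((0.6815692782402039, 0.27562078833580017), (0.05139760673046112, 0.01030713226646185), 60.60524368286133)
scene 0.1 102 [346. 174.] [0.5185 0.021  0.1098] ((0.5162734985351562, 0.01926615834236145), (0.0265377014875412, 0.02570558339357376), 50.25141525268555)
scene 0.1 87 [327. 193.] [0.5945 0.0462 0.1074] ((0.5920095443725586, 0.044261250644922256), (0.03420145437121391, 0.013566439040005207), 15.269895553588867)
scene 0.1 189 [375. 281.] [0.6683 0.2823 0.1056] ((0.6649958491325378, 0.27712181210517883), (0.055853430181741714, 0.022183123975992203), 52.07692337036133)
```

View pics/c.png

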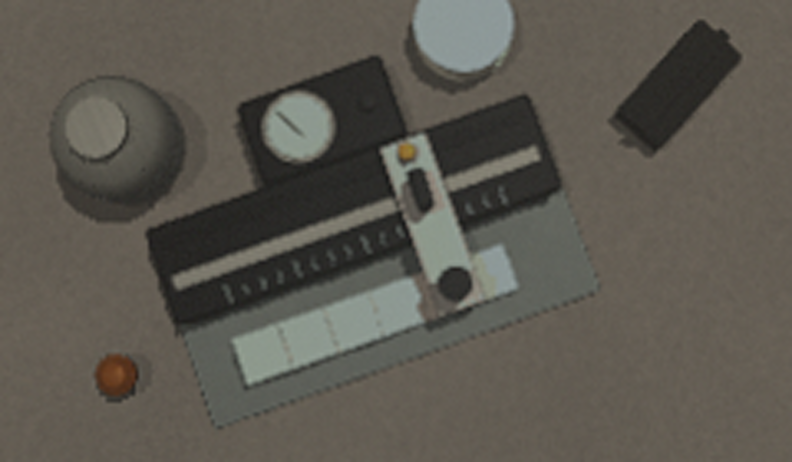

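```bash
cat >> h.py <<'E'
from scipy.spatial.transform import Rotation as Ro
def to(target,yaw=None):
    s=get_state(); R=Ro.from_euler("xyz",s["ee_rot"]).as_matrix()
    print("off cm",np.round(R.T@(np.array(target)-s["eef_pos"])*100,2),"turn",None if yaw is None else round(-(yaw-np.degrees(s["ee_rot"][2])),2))
E
python3 -c "
from h import *
to([.589,.0455,.36],-161.8)"
```

```text
off cm [-57.94  56.     4.46] turn -2.58
```

Call:
send_rows(
  motion=[
    {"offset": [-57.9, 56.0, 4.4], "turn": -2.6},
    {"offset": [-57.9, 56.0, 4.4], "turn": -2.6},
    {"offset": [-57.9, 56.0, 4.4], "turn": -2.6},
    {"offset": [-57.9, 56.0, 4.4], "turn": -2.6},
    {"offset": [-57.9, 56.0, 4.4], "turn": -2.6},
    {"offset": [-57.9, 56.0, 4.4], "turn": -2.6},
    {"offset": [-57.9, 56.0, 4.4], "turn": -2.6},
    {"offset": [-57.9, 56.0, 4.4], "turn": -2.6},
  ],
  hand=0.0,
  squeeze=25,
)

```text
t: 0.9
eef_pos: [0.3839, -0.3034, 0.3827]
ee_rot: [-3.142, 0.0, -2.824]
force: [1.6, 0.3, 0.7]
width: 0.0441
```

```bash
python3 -c "
from h import *
to([.589,.0455,.36],-161.8)"
```

```text
off cm [-30.39  26.72   2.28] turn 0.02
```

Call:
send_rows(
  motion=[
    {"offset": [-30.4, 26.7, 2.2], "turn": 0},
    {"offset": [-30.4, 26.7, 2.2], "turn": 0},
    {"offset": [-30.4, 26.7, 2.2], "turn": 0},
    {"offset": [-30.4, 26.7, 2.2], "turn": 0},
    {"offset": [-30.4, 26.7, 2.2], "turn": 0},
    {"offset": [-30.4, 26.7, 2.2], "turn": 0},
    {"offset": [-30.4, 26.7, 2.2], "turn": 0},
    {"offset": [-30.4, 26.7, 2.2], "turn": 0},
  ],
)

```text
t: 1.7
eef_pos: [0.5866, 0.041, 0.3609]
ee_rot: [3.142, -0.0, -2.823]
force: [0.5, -0.0, 0.2]
width: 0.0439
```

Call:
send_rows(
  motion=[
    {"offset": [0, 0, 0], "turn": 0},
    {"offset": [0, 0, 0], "turn": 0},
  ],
)

```text
t: 1.9
eef_pos: [0.5863, 0.0401, 0.36]
ee_rot: [3.142, -0.002, -2.822]
force: [0.9, -0.8, 0.0]
width: 0.0444
```

```bash
python3 -c "
from h import *
print(get_state()['eef_pos'])
to([.589,.0455,.254],-161.8)
d,P=look('scene','s1.png')
cv2.imwrite('pics/s1c.png',cv2.resize(d['frame'][90:290,200:460],None,fx=3,fy=3,interpolation=cv2.INTER_CUBIC))"
```

```text
[0.58625578 0.04011899 0.3600398 ]
off cm [-0.45  0.42 10.6 ] turn 0.13
```

View pics/s1c.png

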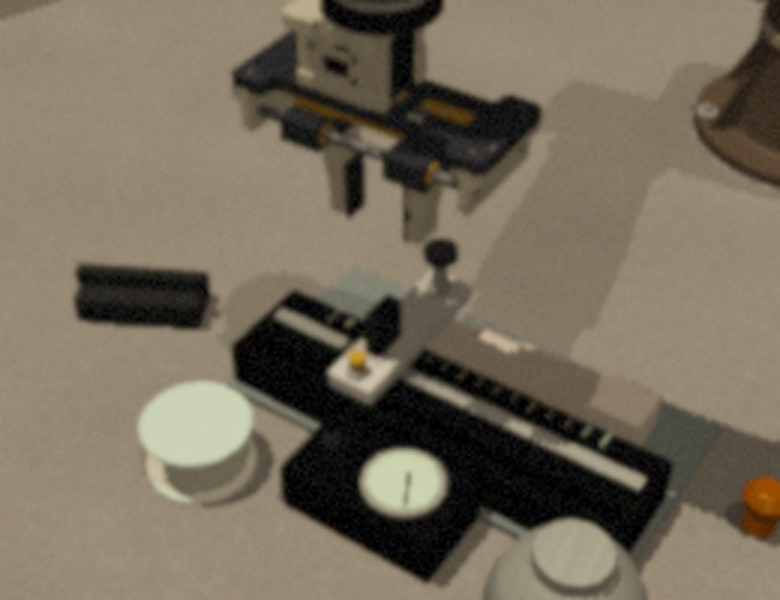

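The gripper stands over the fin (about 382,320 in the crop), with its jaws along the rail; there's room each side, so I'm descending.

Call:
send_rows(
  motion=[
    {"offset": [-0.4, 0.4, 4], "turn": 0.1},
    {"offset": [-0.4, 0.4, 7.5], "turn": 0.1},
    {"offset": [-0.4, 0.4, 9.5], "turn": 0.1},
    {"offset": [-0.4, 0.4, 10.6], "turn": 0.1},
    {"offset": [-0.4, 0.4, 10.6], "turn": 0.1},
    {"offset": [-0.4, 0.4, 10.6], "turn": 0.1},
  ],
)

```text
t: 2.55
eef_pos: [0.589, 0.0436, 0.2563]
ee_rot: [-3.141, 0.001, -2.826]
force: [0.4, 0.7, 0.7]
width: 0.044
```

Call:
send_rows(
  motion=[
    {"offset": [0, 0, 0], "turn": 0},
    {"offset": [0, 0, 0], "turn": 0},
    {"offset": [0, 0, 0], "turn": 0},
    {"offset": [0, 0, 0], "turn": 0},
    {"offset": [0, 0, 0], "turn": 0},
    {"offset": [0, 0, 0], "turn": 0},
  ],
  hand=-1,
  squeeze=25,
)

```text
t: 3.15
eef_pos: [0.5887, 0.0441, 0.2555]
ee_rot: [-3.141, 0.0, -2.825]
force: [-1.0, 0.1, 3.8]
width: 0.0134
```

Call:
send_rows(
  motion=[
    {"offset": [0, 0.12, 0], "turn": 0},
    {"offset": [0, 0.24, 0], "turn": 0},
    {"offset": [0, 0.36, 0], "turn": 0},
    {"offset": [0, 0.48, 0], "turn": 0},
    {"offset": [0, 0.6, 0], "turn": 0},
    {"offset": [0, 0.72, 0], "turn": 0},
    {"offset": [0, 0.84, 0], "turn": 0},
    {"offset": [0, 0.96, 0], "turn": 0},
  ],
)

```text
t: 3.95
eef_pos: [0.5858, 0.0531, 0.2555]
ee_rot: [-3.141, 0.0, -2.825]
force: [-1.5, -2.7, 4.7]
width: 0.014
```

```bash
cat > p.py <<'E'
from h import *
a=np.radians(18.2); ey=np.array([-np.sin(a),np.cos(a)]); ex=np.array([np.cos(a),np.sin(a)])
s=get_state(); d,P=look("scene","last.png")
g=s["eef_pos"][:2]; r=P[...,:2]-g
X,Y=r@ex,r@ey; B=d["frame"].astype(int)
m=(abs(X-.036)<.014)&(abs(Y)<.014)&(P[...,2]>.072)&(P[...,2]<.095)
q=P[m]; print("travel",round(float((g-[.5887,.0441])@ey)*1000,1),"along",np.round(s["force"][:2]@ey,1),"across",np.round(s["force"][:2]@ex,1),"Fz",round(s["force"][2],1),"pin n",m.sum(),"z top",np.round(np.percentile(q[:,2],[50,75,90]),4) if len(q) else None,"t",s["t"])
E
python3 p.py
```

```text
travel 9.4 along -2.2 across -2.3 Fz 4.7 pin n 49 z top [0.0835 0.0858 0.0868] t 3.95
```

Call:
send_rows(
  motion=[
    {"offset": [0, 0.15, 0], "turn": 0},
    {"offset": [0, 0.3, 0], "turn": 0},
    {"offset": [0, 0.45, 0], "turn": 0},
    {"offset": [0, 0.6, 0], "turn": 0},
    {"offset": [0, 0.75, 0], "turn": 0},
    {"offset": [0, 0.9, 0], "turn": 0},
    {"offset": [0, 1.05, 0], "turn": 0},
    {"offset": [0, 1.2, 0], "turn": 0},
  ],
)

```text
t: 4.8
eef_pos: [0.582, 0.0645, 0.2555]
ee_rot: [-3.141, 0.0, -2.825]
force: [1.0, -4.8, 4.9]
width: 0.0139
```

Call:
send_rows(
  motion=[
    {"offset": [0, 0.15, 0], "turn": 0},
    {"offset": [0, 0.3, 0], "turn": 0},
    {"offset": [0, 0.45, 0], "turn": 0},
    {"offset": [0, 0.6, 0], "turn": 0},
    {"offset": [0, 0.75, 0], "turn": 0},
    {"offset": [0, 0.9, 0], "turn": 0},
    {"offset": [0, 1.05, 0], "turn": 0},
    {"offset": [0, 1.2, 0], "turn": 0},
  ],
)

```text
t: 5.6
eef_pos: [0.5783, 0.0759, 0.2555]
ee_rot: [-3.141, 0.0, -2.825]
force: [0.2, -3.7, 5.8]
width: 0.0135
```

```bash
python3 p.py
```

```text
travel 33.5 along -3.6 across -1.0 Fz 5.8 pin n 53 z top [0.0828 0.0857 0.0867] t 5.6
```

Call:
send_rows(
  motion=[
    {"offset": [0, 0.1, 0], "turn": 0},
    {"offset": [0, 0.2, 0], "turn": 0},
    {"offset": [0, 0.3, 0], "turn": 0},
    {"offset": [0, 0.4, 0], "turn": 0},
    {"offset": [0, 0.5, 0], "turn": 0},
    {"offset": [0, 0.6, 0], "turn": 0},
  ],
)

```text
t: 6.25
eef_pos: [0.5764, 0.0816, 0.2555]
ee_rot: [-3.141, 0.0, -2.825]
force: [1.0, -2.7, 5.6]
width: 0.0139
```

```bash
python3 p.py
```

```text
travel 39.5 along -2.9 across 0.1 Fz 5.6 pin n 55 z top [0.0812 0.0856 0.0865] t 6.25
```

Call:
send_rows(
  motion=[
    {"offset": [0, 0.1, 0], "turn": 0},
    {"offset": [0, 0.2, 0], "turn": 0},
    {"offset": [0, 0.3, 0], "turn": 0},
    {"offset": [0, 0.4, 0], "turn": 0},
    {"offset": [0, 0.5, 0], "turn": 0},
    {"offset": [0, 0.6, 0], "turn": 0},
  ],
)

```text
t: 6.9
eef_pos: [0.5745, 0.0875, 0.2555]
ee_rot: [3.142, 0.0, -2.825]
force: [0.5, -3.9, 5.5]
width: 0.014
```

```bash
python3 p.py
```

```text
travel 45.7 along -3.8 across -0.8 Fz 5.5 pin n 52 z top [0.0818 0.0841 0.0847] t 6.9
```

Call:
send_rows(
  motion=[
    {"offset": [0, 0.1, 0], "turn": 0},
    {"offset": [0, 0.2, 0], "turn": 0},
    {"offset": [0, 0.3, 0], "turn": 0},
    {"offset": [0, 0.4, 0], "turn": 0},
    {"offset": [0, 0.5, 0], "turn": 0},
    {"offset": [0, 0.6, 0], "turn": 0},
  ],
)

```text
t: 7.55
eef_pos: [0.5727, 0.093, 0.2555]
ee_rot: [-3.141, 0.0, -2.825]
force: [0.7, -4.4, 4.6]
width: 0.0134
```

```bash
python3 p.py
```

```text
travel 51.4 along -4.4 across -0.8 Fz 4.6 pin n 53 z top [0.0818 0.0836 0.0847] t 7.55
```

```bash
cat >> p.py <<'E'
m=(abs(X+.08)<.03)&(abs(Y)<.04)&(P[...,2]>.106)&(P[...,2]<.116); q=np.stack([X[m],Y[m]],-1); print("cap rel TCP",m.sum(),np.round(q.mean(0),4),"pin Y",np.round(Y[(abs(X-.036)<.012)&(abs(Y)<.02)&(P[...,2]>.08)&(P[...,2]<.095)].mean(),4))
E
python3 p.py
```

```text
travel 51.6 along -1.2 across -1.6 Fz 6.0 pin n 54 z top [0.0813 0.0837 0.0846] t 7.6
cap rel TCP 0 [nan nan] pin Y -0.001p.py:8: RuntimeWarning: Mean of empty slice.
  m=(abs(X+.08)<.03)&(abs(Y)<.04)&(P[...,2]>.106)&(P[...,2]<.116); q=np.stack([X[m],Y[m]],-1); print("cap rel TCP",m.sum(),np.round(q.mean(0),4),"pin Y",np.round(Y[(abs(X-.036)<.012)&(abs(Y)<.02)&(P[...,2]>.08)&(P[...,2]<.095)].mean(),4))
  ret = um.true_divide(
```

Call:
send_rows(
  motion=[
    {"offset": [0, 0.1, 0], "turn": 0},
    {"offset": [0, 0.2, 0], "turn": 0},
    {"offset": [0, 0.3, 0], "turn": 0},
    {"offset": [0, 0.4, 0], "turn": 0},
    {"offset": [0, 0.5, 0], "turn": 0},
    {"offset": [0, 0.6, 0], "turn": 0},
  ],
)

```text
t: 8.25
eef_pos: [0.5708, 0.0987, 0.2555]
ee_rot: [-3.141, 0.0, -2.825]
force: [0.2, -4.2, 5.5]
width: 0.0137
```

```bash
python3 p.py; python3 -c "
import cv2
d=cv2.imread('pics/last.png');cv2.imwrite('pics/s2c.png',cv2.resize(d[110:270,240:440],None,fx=3.7,fy=3.7,interpolation=cv2.INTER_CUBIC))"
```

```text
travel 57.4 along -4.1 across -1.1 Fz 5.5 pin n 48 z top [0.0837 0.0858 0.0869] t 8.25
cap rel TCP 0 [nan nan] pin Y -0.0005p.py:8: RuntimeWarning: Mean of empty slice.
  m=(abs(X+.08)<.03)&(abs(Y)<.04)&(P[...,2]>.106)&(P[...,2]<.116); q=np.stack([X[m],Y[m]],-1); print("cap rel TCP",m.sum(),np.round(q.mean(0),4),"pin Y",np.round(Y[(abs(X-.036)<.012)&(abs(Y)<.02)&(P[...,2]>.08)&(P[...,2]<.095)].mean(),4))
  ret = um.true_divide(
```

View pics/s2c.png

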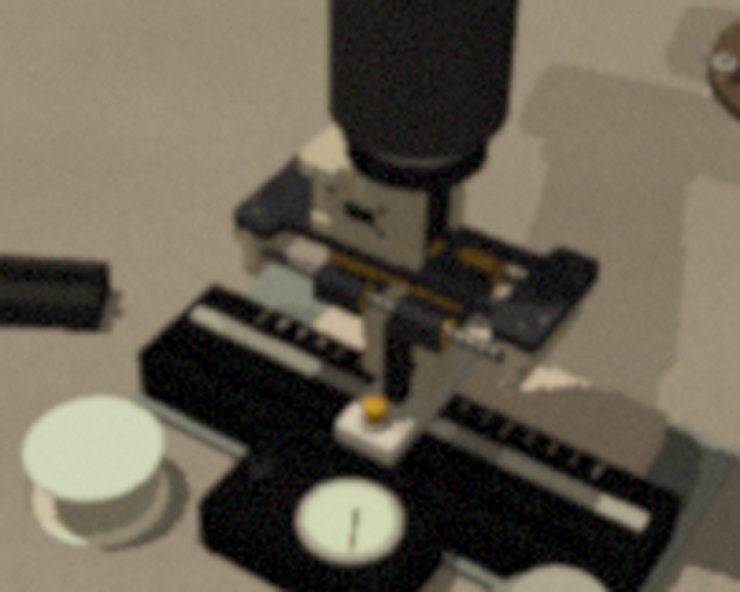

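The carriage is following the gripper. The brass pin (375,408) is back up and riding, so it's past the dimple (about 45–52 mm travelled). I expect the stop at about 77–84 mm.

Call:
send_rows(
  motion=[
    {"offset": [0, 0.15, 0], "turn": 0},
    {"offset": [0, 0.3, 0], "turn": 0},
    {"offset": [0, 0.45, 0], "turn": 0},
    {"offset": [0, 0.6, 0], "turn": 0},
    {"offset": [0, 0.75, 0], "turn": 0},
    {"offset": [0, 0.9, 0], "turn": 0},
    {"offset": [0, 1.05, 0], "turn": 0},
    {"offset": [0, 1.2, 0], "turn": 0},
  ],
)

```text
t: 9.1
eef_pos: [0.5671, 0.1101, 0.2555]
ee_rot: [-3.141, 0.0, -2.825]
force: [0.9, -4.5, 5.1]
width: 0.0139
```

Call:
send_rows(
  motion=[
    {"offset": [0, 0.08, 0], "turn": 0},
    {"offset": [0, 0.16, 0], "turn": 0},
    {"offset": [0, 0.24, 0], "turn": 0},
    {"offset": [0, 0.32, 0], "turn": 0},
    {"offset": [0, 0.4, 0], "turn": 0},
    {"offset": [0, 0.48, 0], "turn": 0},
  ],
)

```text
t: 9.7
eef_pos: [0.5656, 0.1148, 0.2555]
ee_rot: [-3.141, 0.0, -2.825]
force: [-0.9, -2.0, 6.1]
width: 0.014
```

```bash
python3 p.py 2>/dev/null
```

```text
travel 74.4 along -1.6 across -1.5 Fz 6.1 pin n 50 z top [0.0832 0.0853 0.086 ] t 9.7
cap rel TCP 0 [nan nan] pin Y -0.0005
```

Now fine steps of about 3 mm, checking after each.

Call:
send_rows(
  motion=[
    {"offset": [0, 0.06, 0], "turn": 0},
    {"offset": [0, 0.12, 0], "turn": 0},
    {"offset": [0, 0.18, 0], "turn": 0},
    {"offset": [0, 0.24, 0], "turn": 0},
    {"offset": [0, 0.3, 0], "turn": 0},
  ],
)

```text
t: 10.25
eef_pos: [0.5644, 0.1182, 0.2555]
ee_rot: [3.141, 0.001, -2.825]
force: [-3.1, 0.9, 6.7]
width: 0.0136
```

```bash
python3 p.py 2>/dev/null
```

```text
travel 78.0 along 1.8 across -2.7 Fz 6.7 pin n 37 z top [0.079  0.0799 0.0809] t 10.25
cap rel TCP 0 [nan nan] pin Y -0.0021
```

Call:
send_rows(
  motion=[
    {"offset": [0, 0, 0], "turn": 0},
    {"offset": [0, 0, 0], "turn": 0},
  ],
)

```text
t: 10.5
eef_pos: [0.5644, 0.1184, 0.2555]
ee_rot: [3.141, 0.001, -2.825]
force: [-2.6, 3.0, 6.5]
width: 0.0141
```

```bash
python3 p.py 2>/dev/null; python3 -c "
import cv2
d=cv2.imread('pics/last.png');cv2.imwrite('pics/s3c.png',cv2.resize(d[180:260,290:400],None,fx=6,fy=6,interpolation=cv2.INTER_CUBIC))"
```

```text
travel 78.2 along 3.6 across -1.5 Fz 6.5 pin n 43 z top [0.0784 0.0792 0.0798] t 10.5
cap rel TCP 0 [nan nan] pin Y -0.0012
```

View pics/s3c.png

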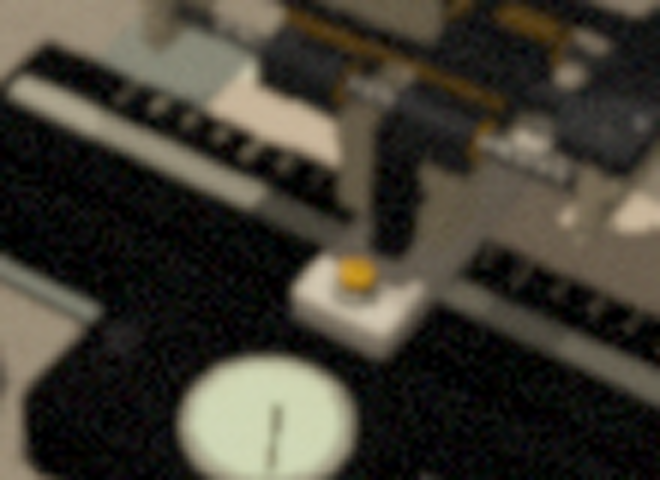

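The brass head sits low on the plate (357,272 in the crop, z about 0.0785): it's home. Next I release and lift.

Call:
send_rows(
  motion=[
    {"offset": [0, 0, 0], "turn": 0},
    {"offset": [0, 0, 0], "turn": 0},
    {"offset": [0, 0, 0], "turn": 0},
    {"offset": [0, 0, 0], "turn": 0},
  ],
  hand=0,
)

```text
t: 10.95
eef_pos: [0.5644, 0.1175, 0.2548]
ee_rot: [-3.142, -0.001, -2.825]
force: [0.9, 0.4, -0.2]
width: 0.0399
```

Call:
send_rows(
  motion=[
    {"offset": [0, 0, -3], "turn": 0},
    {"offset": [0, 0, -7], "turn": 0},
    {"offset": [0, 0, -11], "turn": 0},
    {"offset": [12, -6, -13], "turn": 0},
    {"offset": [12, -14, -13], "turn": 0},
    {"offset": [12, -14, -13], "turn": 0},
    {"offset": [12, -14, -13], "turn": 0},
    {"offset": [12, -14, -13], "turn": 0},
  ],
  hand=-1,
)

```text
t: 11.75
eef_pos: [0.4925, -0.0562, 0.3858]
ee_rot: [-3.141, 0.001, -2.829]
force: [0.7, 1.0, 0.6]
width: 0.0006
```

```bash
cat > m.py <<'E'
from h import *
import sys
a=np.radians(18.2); ey=np.array([-np.sin(a),np.cos(a)]); ex=np.array([np.cos(a),np.sin(a)])
g=np.array([.565,.1184])
print(get_state()["t"],get_state()["eef_pos"])
for n in("top","scene"):
    d,P=look(n,n+sys.argv[1]+".png"); r=P[...,:2]-g; X,Y,Z=r@ex,r@ey,P[...,2]
    for nm,cx,w,lo,hi in(("cap",-.08,.025,.07,.118),("grip",0,.025,.1,.116),("pin",.034,.012,.073,.09)):
        m=(abs(X-cx)<w)&(abs(Y)<.025)&(Z>lo)&(Z<hi); q=P[m]
        if nm=="cap" and len(q): q=q[q[:,2]>np.percentile(q[:,2],75)-.004]
        if len(q): print(n,nm,len(q),np.round(q.mean(0),4),np.round(cv2.minAreaRect(q[:,:2].astype(np.float32))[0],4),"z",np.round(np.percentile(q[:,2],[25,50,75,90]),4))
P0=np.load("top0.npy"); r=P0[...,:2]-g; X,Y=r@ex,r@ey
for yy in np.arange(-.10,.16,.02):
    m=(abs(X+.08)<.008)&(abs(Y-yy)<.006); print(round(yy,2),np.round(np.nanmedian(P0[m][:,2]),4),end="; ")
E
python3 m.py 1
```

```text
11.75 [ 0.49246082 -0.05617961  0.38583491]
top grip 67 [0.5622 0.1205 0.1073] [0.5625 0.121 ] z [0.1058 0.1073 0.1087 0.1106]
top pin 22 [0.5945 0.1311 0.079 ] [0.5947 0.1313] z [0.0773 0.0788 0.0804 0.0821]
scene cap 92 [0.4929 0.0949 0.1106] [0.4915 0.0936] z [0.1098 0.1108 0.1115 0.1123]
scene grip 94 [0.5699 0.1208 0.1071] [0.5684 0.1198] z [0.1055 0.1081 0.1092 0.11  ]
scene pin 34 [0.6008 0.13   0.0779] [0.5998 0.1298] z [0.0768 0.0784 0.0794 0.0803]
-0.1 0.0182; -0.08 0.1106; -0.06 0.0679; -0.04 0.0259; -0.02 0.026; 0.0 0.0308; 0.02 0.0293; 0.04 0.0338; 0.06 0.0337; 0.08 0.038; 0.1 0.0382; 0.12 0.0091; 0.14 0.0093;
```

```bash
python3 -c "
from h import *
to([.489,.0945,.310],-161.8)"
```

```text
off cm [-4.12 14.24  7.54] turn -0.2
```

Call:
send_rows(
  motion=[
    {"offset": [-4.1, 14.2, 0], "turn": 0},
    {"offset": [-4.1, 14.2, 0], "turn": 0},
    {"offset": [-4.1, 14.2, 0], "turn": 0},
    {"offset": [-4.1, 14.2, 4], "turn": 0},
    {"offset": [-4.1, 14.2, 7], "turn": 0},
    {"offset": [-4.1, 14.2, 7.5], "turn": 0},
    {"offset": [-4.1, 14.2, 7.5], "turn": 0},
    {"offset": [-4.1, 14.2, 7.5], "turn": 0},
  ],
)

```text
t: 12.65
eef_pos: [0.4896, 0.0954, 0.3114]
ee_rot: [-3.141, 0.002, -2.825]
force: [0.2, 0.1, 0.1]
width: 0.0009
```

Call:
send_rows(
  motion=[
    {"offset": [0, 0, 0], "turn": 0},
    {"offset": [0, 0, 0], "turn": 0},
  ],
)

```text
t: 12.85
eef_pos: [0.4892, 0.0948, 0.3114]
ee_rot: [3.141, 0.002, -2.826]
force: [0.4, 0.4, 0.3]
width: 0.0007
```

```bash
python3 -c "
from h import *
to([.489,.0945,.288],-161.8)"
```

```text
off cm [ 0.04 -0.03  2.34] turn -0.09
```

Call:
send_rows(
  motion=[
    {"offset": [0, 0, 0.7], "turn": 0},
    {"offset": [0, 0, 1.4], "turn": 0},
    {"offset": [0, 0, 1.9], "turn": 0},
    {"offset": [0, 0, 2.3], "turn": 0},
    {"offset": [0, 0, 2.6], "turn": 0},
    {"offset": [0, 0, 2.9], "turn": 0},
    {"offset": [0, 0, 3.1], "turn": 0},
    {"offset": [0, 0, 3.1], "turn": 0},
  ],
)

```text
t: 13.65
eef_pos: [0.4887, 0.0948, 0.2789]
ee_rot: [-3.141, -0.001, -2.825]
force: [-2.3, -1.2, 3.1]
width: 0.0
```

Call:
send_rows(
  motion=[
    {"offset": [0, 0, 0.1], "turn": 0},
    {"offset": [0, 0, 0.2], "turn": 0},
    {"offset": [0, 0, 0.3], "turn": 0},
    {"offset": [0, 0, 0.4], "turn": 0},
    {"offset": [0, 0, 0.4], "turn": 0},
  ],
)

```text
t: 14.15
eef_pos: [0.4889, 0.0949, 0.2751]
ee_rot: [-3.142, -0.0, -2.825]
force: [-1.6, -1.8, 3.7]
width: 0.0007
```

Call:
send_rows(
  motion=[
    {"offset": [0, 0, 0.05], "turn": 0},
    {"offset": [0, 0, 0.1], "turn": 0},
    {"offset": [0, 0, 0.15], "turn": 0},
    {"offset": [0, 0, 0.2], "turn": 0},
  ],
)

```text
t: 14.55
eef_pos: [0.4888, 0.0949, 0.2731]
ee_rot: [-3.142, 0.0, -2.825]
force: [-1.3, -1.6, 3.5]
width: 0.0005
```

Call:
send_rows(
  motion=[
    {"offset": [0, 0, 0.05], "turn": 0},
    {"offset": [0, 0, 0.05], "turn": 0},
  ],
)

```text
t: 14.75
eef_pos: [0.4888, 0.0949, 0.2726]
ee_rot: [-3.142, -0.0, -2.825]
force: [-2.8, -1.2, 4.1]
width: 0.0004
```

Call:
send_rows(
  motion=[
    {"offset": [0, 0, 0.05], "turn": 0},
    {"offset": [0, 0, 0.05], "turn": 0},
  ],
)

```text
t: 14.95
eef_pos: [0.4889, 0.0949, 0.2724]
ee_rot: [-3.142, 0.0, -2.825]
force: [-3.0, -0.9, 6.7]
width: 0.0002
```

Call:
send_rows(
  motion=[
    {"offset": [0, 0, 0.05], "turn": 0},
    {"offset": [0, 0, 0.05], "turn": 0},
  ],
)

```text
t: 15.15
eef_pos: [0.4888, 0.0949, 0.2723]
ee_rot: [-3.141, 0.0, -2.825]
force: [-5.6, -2.4, 11.7]
width: 0.0002
```

Call:
send_rows(
  motion=[
    {"offset": [0, 0, 0.05], "turn": 0},
    {"offset": [0, 0, 0.05], "turn": 0},
  ],
)

```text
t: 15.35
eef_pos: [0.4888, 0.0949, 0.2723]
ee_rot: [-3.141, 0.001, -2.825]
force: [-6.9, -2.1, 16.6]
width: 0.0006
```

It's firmly on the wedge (height stalled at 0.2723, 16.6 N). I'll ease off slightly, hold, then let it rise.

Call:
send_rows(
  motion=[
    {"offset": [0, 0, -0.05], "turn": 0},
    {"offset": [0, 0, -0.05], "turn": 0},
    {"offset": [0, 0, -0.05], "turn": 0},
    {"offset": [0, 0, -0.05], "turn": 0},
    {"offset": [0, 0, -0.05], "turn": 0},
  ],
)

```text
t: 15.85
eef_pos: [0.4888, 0.0949, 0.2723]
ee_rot: [-3.141, 0.0, -2.825]
force: [-4.8, -1.3, 11.3]
width: 0.0003
```

Call:
send_rows(
  motion=[
    {"offset": [0, 0, -0.2], "turn": 0},
    {"offset": [0, 0, -0.5], "turn": 0},
    {"offset": [0, 0, -0.9], "turn": 0},
    {"offset": [0, 0, -1.4], "turn": 0},
    {"offset": [0, 0, -2], "turn": 0},
    {"offset": [0, 0, -4], "turn": 0},
    {"offset": [0, 0, -8], "turn": 0},
    {"offset": [0, 0, -11], "turn": 0},
  ],
)

```text
t: 16.65
eef_pos: [0.4892, 0.0951, 0.3838]
ee_rot: [3.141, 0.002, -2.825]
force: [0.8, 0.5, -0.5]
width: 0.0004
```

Call:
send_rows(
  motion=[
    {"offset": [4, -10, 0], "turn": 0},
    {"offset": [8, -20, 0], "turn": 0},
    {"offset": [8, -20, 0], "turn": 0},
    {"offset": [8, -20, 0], "turn": 0},
    {"offset": [8, -20, 0], "turn": 0},
    {"offset": [8, -20, 0], "turn": 0},
    {"offset": [8, -20, 0], "turn": 0},
    {"offset": [8, -20, 0], "turn": 0},
  ],
)

```text
t: 17.45
eef_pos: [0.4753, -0.1194, 0.3818]
ee_rot: [3.142, 0.001, -2.824]
force: [-0.1, 0.1, -0.2]
width: 0.0006
```

```bash
python3 m.py 2; python3 -c "
import cv2
d=cv2.imread('pics/scene2.png');cv2.imwrite('pics/s4c.png',cv2.resize(d[150:330,215:475],None,fx=3,fy=3,interpolation=cv2.INTER_CUBIC))"
```

```text
17.45 [ 0.475292   -0.11942645  0.38180378]
top cap 4 [0.5109 0.0989 0.0709] [0.5103 0.0987] z [0.0704 0.0705 0.071  0.0717]
top grip 66 [0.5624 0.1205 0.108 ] [0.5625 0.1209] z [0.1065 0.1081 0.1097 0.1107]
top pin 23 [0.595  0.1308 0.0775] [0.5922 0.1272] z [0.076  0.0772 0.079  0.0802]
scene cap 95 [0.4929 0.095  0.1105] [0.4908 0.094 ] z [0.1096 0.1107 0.1117 0.1122]
scene grip 97 [0.57   0.1211 0.1072] [0.5678 0.1197] z [0.1059 0.108  0.1091 0.1102]
scene pin 36 [0.6014 0.1304 0.0783] [0.5999 0.1299] z [0.0772 0.0788 0.0798 0.0807]
-0.1 0.0182; -0.08 0.1106; -0.06 0.0679; -0.04 0.0259; -0.02 0.026; 0.0 0.0308; 0.02 0.0293; 0.04 0.0338; 0.06 0.0337; 0.08 0.038; 0.1 0.0382; 0.12 0.0091; 0.14 0.0093;
```

View pics/s4c.png

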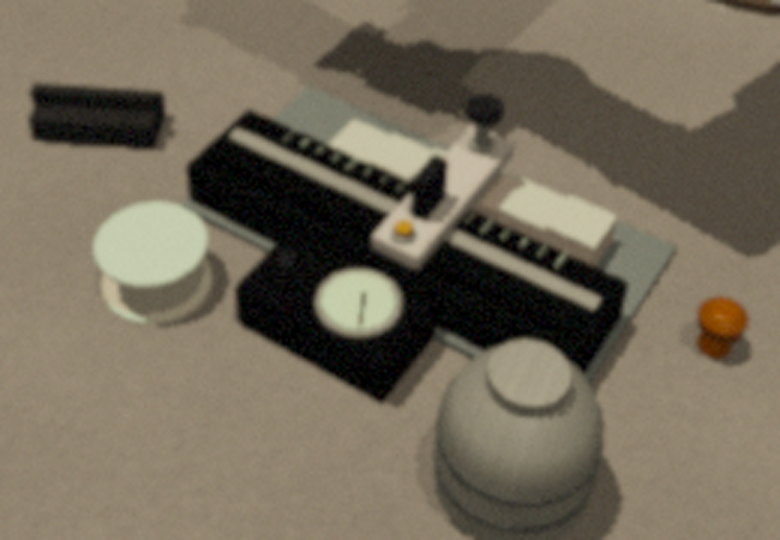

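View pics/top2.png

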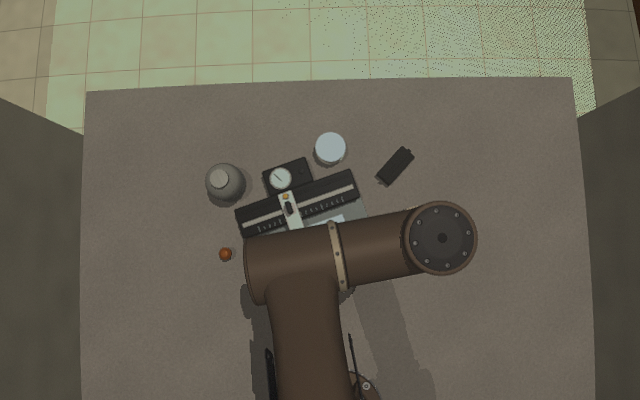

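In the scene view the pin is low (403,228), the cap is sprung up (485,108, z about 0.1107), and the wedge is in line on the plate. The top view shows the other items at their old pixels and the arm clear, so I'm handing in.

```bash
python3 -c "
from station import *
job_done(); print(get_state()['t'])"
```

```text
the job is handed in; nothing more can be done
the job is handed in; nothing more can be done
```

The job is done and handed in, with 17.5 s on the robot's clock at the last check.

- **Locking the carriage:** I gripped the fin and slid the carriage slowly along the rail. The pin dipped about 1.5 mm in the dimple and came back up. It then dropped home after about 78 mm of slide. Readings at my checks along the rail stayed under about 5 N.
- **Pressing the foot:** With shut fingers I pressed the cap down until it stopped on the wedge after about 16 mm. The highest force I read was 16.6 N vertical (about 18 N in all). I held it for about half a second and let it spring back.
- **Last checks:** The pin head was at about 78–79 mm (home is 78.5 mm) and the cap top at about 110.5 mm (fully up is 110 mm). The grip had not moved since it locked, the bystanders looked to be where they were, and the arm touched nothing.

**Less certain:**
- The two cameras disagreed by up to about 7 mm in x, so I averaged them.
- I judged lock only by the pin's height; I did not tug the carriage to test it.
- The arm hid the cap and most of the wedge from the top camera at the end, so both were checked from the scene camera, the wedge only by eye.

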